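# Try the bath cover, free its catch if it is caught, hold it open

## Robot

A 7-joint arm with a two-finger parallel gripper is mounted at the origin on the work surface. World frame = base frame: x ahead of the robot, y to its left, z up, the work surface at z = 0. Lengths are in mm, angles in rad, forces in N, time in s.
With the tool pointing down it reaches from about 400 to 900 mm from the base axis. Payload 5.5 kg.
Tool frame: the origin (TCP) lies midway between the tips of the shut fingers; the grasp point (between the pads) lies 19 mm behind it (r.grasp_offset is the distance from the TCP to the grasp point, in mm); z points along the fingers, y is the line along which they close (so a half turn about z gives the same grasp; the last joint's range is limited). The gripper opens to 92 mm and grips with 3 to 60 N. Pads are 19 mm wide; open, the fingers measure 130 mm over their backs; the gripper's body (75 mm by 190 mm) begins 47 mm behind the grasp point.
Start: joints at [-0.905, 0.501, -0.427, 1.55, 0.221, 1.138, -0.21], TCP at [254.761, 597.994, 226.729] pointing down, gripper open.
Joint ranges: [-2.88, 2.88], [-0.31, 2.03], [-1.54, 1.56], [0.2, 2.42], [-1.41, 4.55], [0.19, 2.02], [-2.57, 2.57]. Speed limits (rad/s): [2.57, 2.57, 3.14, 3.14, 3.14, 3.14, 3.14].

## Interface

Orientations are given as a 3x3 rotation matrix whose columns are the frame's x, y, z axes.
In Python, from station import status, viewer, r gives the robot as it stands.
- The arm moves only by the tool jog_arm, never from a script. Its argument "steps" is a list of rows, each a list of 7 numbers: the finger opening in mm, from 0 to 91.8, then the shift along the tool's x, y, z in units of 40 mm (1.0 is 40 mm), then the turn, a rotation vector about the tool's x, y, z in units of 6 degrees (1.0 is 6 degrees). In form: [[grip, tx, ty, tz, ax, ay, az], ...]. A call has 1 to 20 rows; each row shifts and turns the commanded pose from where the row before left it, along the tool's axes as they then stand; what a row does not reach is not made up. A row lasts 1/12 s, in which the tool goes at most 41.7 mm and 7.16 degrees, less where a joint would pass 70% of its speed; a pose out of reach is approached as far as the arm can. A call is refused whole if a number of a shift passes 1 or a number of a turn 1, either way. A call with a gripper value outside its range is refused whole. The fingers move at their own pace and stop on an object; "grip_force" is the grip in N (left out, the last holds). Time passes only in rows, so rows that do not move let the fingers close. It gives the time, the measured TCP pose, the force, the opening and the grip force at its end, in the units of the state.
- status.observe(): the state, without advancing time (a new reading comes with each control period).
- viewer.grab_frame(name): name is "side" or "top"; returns a dict with "image" (480x640x3 uint8, red, green, blue), "K" (3x3 intrinsics, pixels), "k1" (the pictures are not rectified: a ray, as slopes to the right and down, at radius r is drawn at 1 + k1 r^2 times it, then the intrinsics apply), "world_to_cam" (4x4, takes a point from world to camera coordinates). Camera axes: x right, y up, looking along -z (the intrinsics and any distortion apply to the point x, -y, -z); pixel columns grow to the right and rows downward; lengths in mm; the calibration is good to about 2 mm. A picture is of the moment at which its call begins. There is no depth.
- r.close_job(): hands the job in; it is judged then, once.
Trained networks look in the newest picture that a camera, given by its name, has taken for a name from the list of things; names that differ only in an ending like _2 or _b are one class to them, and where a whole thing is asked for, a point or a joint stands for the part that bears it (a point fixed in the world has none). Each returns a list of dicts, best first, with "conf" (0 to 1); they miss things now and then, are a little off and sometimes report something else, mostly with a low value. They report only what shows in the picture. A call takes as long as a camera call. They do not tell look-alikes from the thing itself.
- viewer.boxes_of(camera, target): "xy" ([column, row] in pixels, amid what is visible of it).
The state is a dict: "t": time; "joint_positions": joint angles; "joint_velocities": joint speeds; "tau": joint torques, N m; "ee_pos": TCP position; "ee_rot": TCP orientation; "ft_force": force on the tool from outside, world axes, zero at the start; "moment": the same for the moment, N m; "gripper_width": finger opening in mm; "gripper_force": force on a finger pad.
Only numpy, scipy, OpenCV 4.12 (cv2) and the standard library are available. Lean on these libraries where they do the work, as an engineer would, in place of code of your own. Each camera call takes 0.05 s, during which the arm holds its last target. There are 200 camera calls.

## Task

The round flask stands beside one of the two wells of the double water bath: open the cover of that well for it. Pull the cover up by its handle first, before touching its catch, to find out whether it is caught; if it is, slide its catch to the other end of its track and pull again. Finish while still holding the cover up with the gripper, raised about 40 degrees; leave the other well's cover and catch alone and do not knock over or push about what stands on the bench.

Things in the scene. Friction and masses are not known exactly. Their poses are not given: they have to be found in the camera images.
- bath: White double water bath, fixed: 230 (x) by 450 (y) by 110 mm high. Origin on the bench under its middle; +x points to its back (away from the robot at yaw 0; yaw varies), +y to its left well, z up. Front face at x = -110 mm. Two wells side by side along y, each with a steel cover hinged at the back and a sliding catch on the 75 mm wide deck at its outer end.
- cover_left (a joint): Left (+y) cover's angle, rad: 0 shut, grows as its front rises, to 1.4. Steel, 202 by 146 by 8 mm, about 0.5 kg, top at z = 118 mm; falls shut if let go. Hinge line along bath y at bath x = 90, z = 105 mm. If its hidden bolt is engaged it only rattles: rises about 0.04 rad (10 mm at the handle), then stops dead; if not, it lifts freely at 2 to 4 N.
- cover_right (a joint): Opening angle of the right (-y) cover, rad; same as the left cover, its middle at bath y = -85 mm.
- handle_left (a point): Middle of the left cover's handle: a black round bar 12 mm thick, 80 mm long, along bath y, in front of and above the cover's front edge, on two sloping legs at its ends. When shut at bath x = -150, y = 85, z = 150 mm, 244 mm from the hinge line. Pinch it from above across the bar; it may turn between the fingers as the cover swings.
- handle_right (a point): Middle of the right cover's handle bar, as the left one, at y = -85 mm in the bath frame.
- catch_left (a joint): Left catch's position, m: 0 at the start (end nearer the bath's front), 0.02 at the other end (towards bath +x). Stays where left; needs about 3 N. Unmarked: whether the bolt is engaged at the start varies and cannot be seen. If engaged, sliding fully to 0.02 frees it; if free, sliding it over may engage it.
- catch_right (a joint): Position of the right cover's sliding catch, m; as the left one.
- catchtop_left (a point): Centre of the top of the left catch's steel knob: an upright block 14 (x) by 24 (y) by 26 mm high, top at z = 138 mm, on a black track on the left deck (deck top z = 110 mm); at the start at bath x = -45, y = 197 mm. It slides along bath x; nothing else stands on the deck.
- catchtop_right (a point): Centre of the top of the right catch's knob, as the left one, at y = -197 mm in the bath frame.
- flask: Round-bottomed glass flask seated in a cork ring, one piece 84 mm wide and 154 mm high; origin under the ring's centre. It stands at one end of the bath, beyond the deck, and shows which well is meant (left well if its y in the bath frame is positive).
- beaker: Empty clear beaker, 72 mm wide, 90 mm high, standing at the other end of the bath; origin under its centre. Leave it.
- reagent: Amber jar, 64 mm wide, 130 mm high, origin under its centre; bystander.
- washbottle: White plastic bottle, 60 mm wide, 150 mm high, origin under its centre; bystander.
- stopper: White plastic stopper, 36 mm wide, 32 mm high, origin under its centre; bystander.
- dish: White ceramic dish, 80 mm wide, 28 mm high, origin under its centre; bystander.
- spatula: Steel spatula 180 mm long lying on the bench; bystander.
There are look-alikes about, which are no part of the job. What is shaped like the flask but pink or red is not meant.

How it is judged:
By the outcome, as a careful person would: the job done as asked, in the order asked, and still so for the second after the job is handed in, while the arm keeps its last pose, push and grip.
It also fails if it takes over 51 s, if anything falls off the work surface, if the arm or the gripper's body presses on something with over 40 N, if the wrist force passes 120 N, or if a joint passes its speed limit or range.

## Working session

There is one attempt and no reset: what is moved stays moved. The work goes in short steps, Python scripts to look and compute and a tool call to move; the robot and the scene stay as the last step left them, time stands still between calls to the robot, and variables do not carry over. Pictures are saved under pics/ and viewed, at most 10 in all, crops included, and the job is handed in when it is done.

Besides the shell and the picture viewer there is one more tool, called after "Call:" as name([rows], argument=value, ...), one row to a line, values as JSON. jog_arm: Moves the arm, as the interface text tells. Its arguments: {"type":"object","properties":{"steps":{"type":"array"},"grip_force":{"type":"number"}},"required":["steps"]}

```bash
mkdir -p pics; ls; python3 - <<'E'
from station import status, viewer, r
import cv2
for n in("side","top"):
    f=viewer.grab_frame(n); cv2.imwrite(f"pics/{n}0.png",f["image"][:,:,::-1])
    print(n,f["K"],f["k1"],f["world_to_cam"])
    for t in["bath","flask","beaker","handle_left","handle_right","catchtop_left","catchtop_right","cover_left","reagent","washbottle","stopper","dish","spatula"]:
        print(t,[([round(float(v)) for v in d["xy"]],round(float(d["conf"]),2)) for d in viewer.boxes_of(n,t)])
print(status.observe())
E
```

```text
pics
side [[565.38705816   0.         316.1971907 ]
 [  0.         565.38705816 246.31268235]
 [  0.           0.           1.        ]] 0.004760883873008108 [[ 9.89697236e-01 -1.43133051e-01  3.50861874e-03 -5.37523207e+02]
 [ 7.28802181e-02  5.24722812e-01  8.48147655e-01 -1.67679201e+02]
 [-1.23239014e-01 -8.39153681e-01  5.29748285e-01 -1.39329671e+03]
 [ 0.00000000e+00  0.00000000e+00  0.00000000e+00  1.00000000e+00]]
bath [([350, 278], 0.75)]
flask [([270, 207], 0.61), ([319, 195], 0.57), ([384, 208], 0.57), ([301, 190], 0.56)]
beaker [([390, 353], 0.75)]
handle_left []
handle_right [([348, 272], 0.65), ([280, 248], 0.36)]
catchtop_left [([338, 234], 0.23)]
catchtop_right [([350, 294], 0.74)]
cover_left [([333, 234], 0.8)]
reagent [([235, 202], 0.98)]
washbottle [([263, 406], 0.75)]
stopper [([390, 355], 0.67), ([350, 270], 0.66), ([298, 337], 0.56)]
dish [([276, 283], 0.67)]
spatula [([279, 247], 0.68)]
top [[458.49376497   0.         321.22232493]
 [  0.         458.49376497 247.41235958]
 [  0.           0.           1.        ]] 0.02150244822125113 [[ 1.92192263e-03 -9.9991
[... 914 characters left out ...]
), 'joint_velocities': array([-0.0012346 ,  0.00091924,  0.00097391, -0.00044767, -0.00042028,
       -0.00118653, -0.00146995]), 'tau': array([ 1.70729982e-04, -5.66450286e+01, -5.81059143e+00, -2.79506224e+01,
       -6.66005211e-02,  2.05978111e-02,  1.76275199e-05]), 'ee_pos': array([254.7311249 , 598.012165  , 226.72778321]), 'ee_rot': array([[-9.19997528e-01,  3.91924157e-01, -6.09443411e-05],
       [ 3.91924155e-01,  9.19997530e-01,  4.09551669e-05],
       [ 7.21199625e-05,  1.37930929e-05, -9.99999997e-01]]), 'ft_force': array([-0.34972701,  0.15690674,  0.53657888]), 'moment': array([-0.03176785, -0.00466496,  0.0335778 ]), 'gripper_force': 0.0, 'gripper_width': 91.79316173281582}
```

View pics/top0.png

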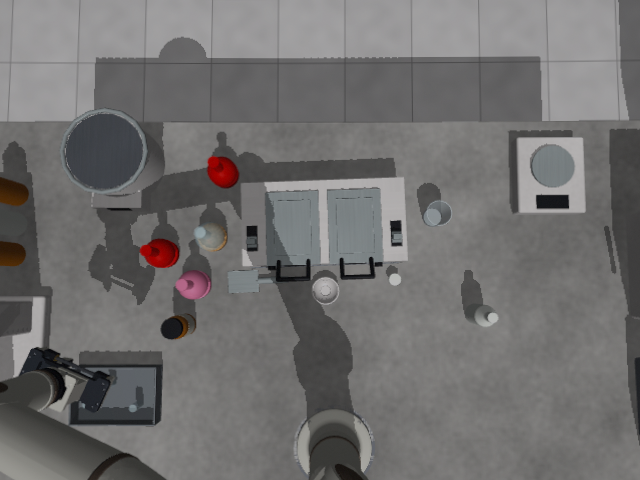

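View pics/side0.png

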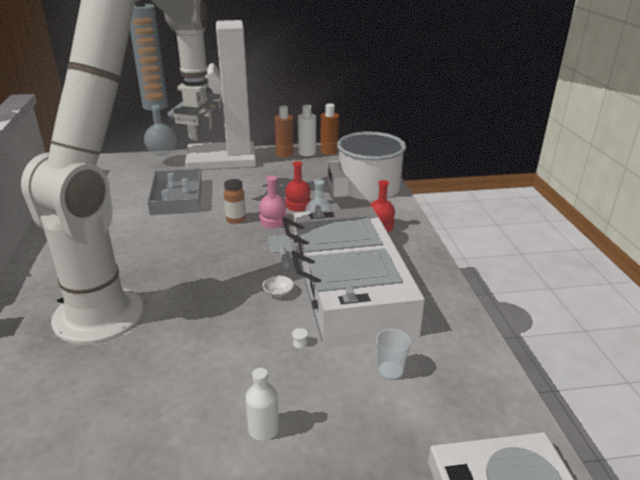

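The candidates for the flask, in top-view pixels:
- Red (222,172)
- Red (160,253)
- Pink (193,285)
- Clear glass on a cork ring (211,235), at side-view (319,195)

Only the clear one fits, since red and pink are excluded. It stands at the left (+y) end and the beaker at the right, so the left cover is meant. I'll confirm this in an enlarged crop.

```bash
python3 - <<'E'
import cv2,numpy as np
a=cv2.imread("pics/top0.png")[160:310,190:415];b=cv2.imread("pics/side0.png")[175:315,250:430]
cv2.imwrite("pics/topc.png",cv2.resize(a,None,fx=3.5,fy=3.5,interpolation=cv2.INTER_CUBIC))
cv2.imwrite("pics/sidec.png",cv2.resize(b,None,fx=4,fy=4,interpolation=cv2.INTER_CUBIC))
E
```

```text
(no output)
```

View pics/topc.png

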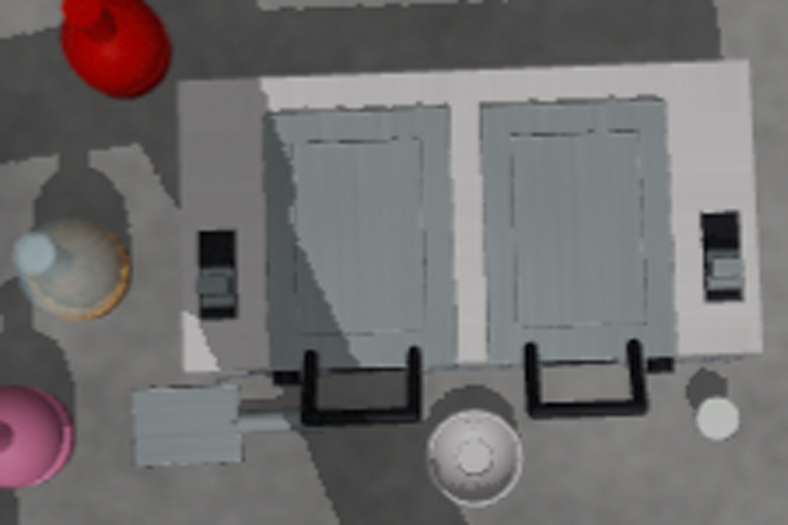

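View pics/sidec.png

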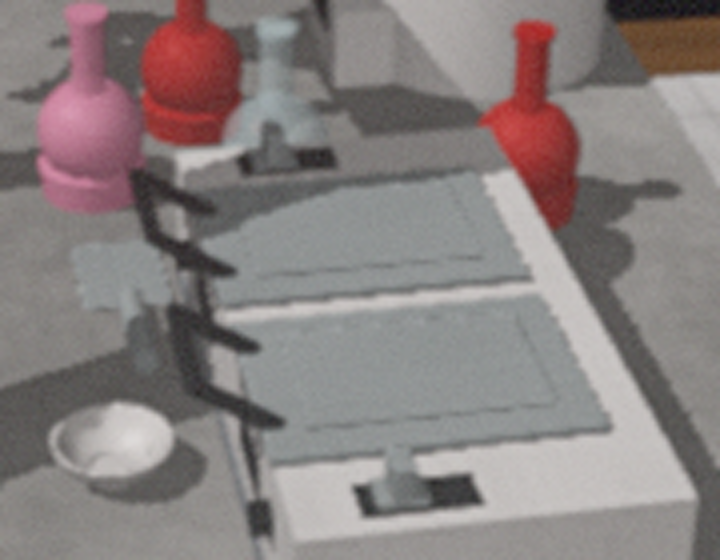

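The crop shows the clear flask on its cork ring at crop (80,265), beside the left deck. The red and pink ones are look-alikes, so the left cover it is. Its handle bar runs from crop (309,417) to (415,413). Next I'll triangulate and fit the bath's pose.

```bash
cat > h.py <<'E'
import numpy as np
from scipy.optimize import least_squares
from station import status, viewer, r
def cams(): return {n:viewer.grab_frame(n) for n in("side","top")}
def proj(f,P):
    p=f["world_to_cam"][:3]@np.append(P,1); s=np.array([p[0],-p[1]])/-p[2]
    s=s*(1+f["k1"]*(s@s)); return f["K"][:2,:2]@s+f["K"][:2,2]
def tri(C,obs): # obs {cam:px}
    s=least_squares(lambda P:np.concatenate([proj(C[n],P)-u for n,u in obs.items()]),[550,60,130]); return s.x,np.abs(s.fun).max()
T=lambda x,y:(np.array([x,y])+.5)/3.5-.5+[190,160]
S=lambda x,y:(np.array([x,y])+.5)/4-.5+[250,175]
E
python3 - <<'E'
from h import *
C=cams()
pts={"HLl":(T(309,417),S(137,177)),"HLr":(T(415,413),S(150,238)),"HRl":(T(534,411),S(180,315)),"HRr":(T(642,406),S(190,388)),"knobL":(T(215,274),S(272,130)),"knobR":(T(726,262),S(398,455))}
for k,(a,b) in pts.items(): print(k,*[np.round(v,1) for v in tri(C,{"top":a,"side":b})])
# fit
B={"top":[((-150,125,150),T(309,417)),((-150,45,150),T(415,413)),((-150,-45,150),T(534,411)),((-150,-125,150),T(642,406)),((120,225,110),T(178,82)),((120,-225,110),T(748,60)),((-110,-225,110),T(762,352))],
"side":[((-150,125,150),S(137,177)),((-150,45,150),S(150,238)),((-150,-45,150),S(180,315)),((-150,-125,150),S(190,388)),((120,-225,110),S(695,495))]}
def W(q,p): c,s=np.cos(q[2]),np.sin(q[2]); return np.array([q[0]+c*p[0]-s*p[1],q[1]+s*p[0]+c*p[1],p[2]+q[3]])
f=lambda q:np.concatenate([proj(C[n],W(q,p))-u for n in B for p,u in B[n]])
s=least_squares(f,[600,30,0,0],loss="soft_l1"); print(np.round(s.x,3),np.round(f(s.x).reshape(-1,2),1).tolist())
for p in[(-150,85,150),(-45,197,138),(-45,-197,138),(90,85,105)]: print(p,W(s.x,p).round(1), proj(C["top"],W(s.x,p)).round(1))
o=status.observe();print(o["t"])
for n,p in(("dish",T(475,458)),("flask",T(75,268))):
  for z in(0,28,80): print(n,z,least_squares(lambda P:proj(C["top"],[P[0],P[1],z])-p,[600,0]).x.round())
E
```

```text
HLl [477.5 148.6 150.4] 0.0
HLr [479.4  69.1 150.2] 0.5
HRl [485.  -20.6 148.7] 1.0
HRr [ 485.  -101.   150.6] 0.4
knobL [582.8 223.  139. ] 1.4
knobR [ 593.7 -166.4  139.9] 0.7
[6.30885e+02 2.99560e+01 3.70000e-02 1.80000e-02] [[-0.3, 0.4], [-0.2, 0.5], [0.1, -0.1], [-0.3, 0.2], [-0.2, -0.5], [0.2, -0.3], [0.2, -0.2], [-0.5, 0.0], [0.4, -0.0], [-1.9, -0.4], [0.6, 0.0], [0.4, 1.0]]
(-150, 85, 150) [477.9 109.4 150. ] [292.8 278.7]
(-45, 197, 138) [578.7 225.2 138. ] [250.2 240.8]
(-45, -197, 138) [ 593.1 -168.6  138. ] [397.7 235.5]
(90, 85, 105) [717.7 118.2 105. ] [291.4 191.8]
1.5
dish 0 [444.  25.]
dish 28 [445.  24.]
dish 80 [446.  24.]
flask 0 [605. 365.]
flask 28 [602. 358.]
flask 80 [597. 345.]
```

The bath fit agrees to within 1 px, apart from one point at about 2 px. Yaw is 0.037 rad, and the left handle is at (478,109,150), which matches the triangulated height. I'll turn the tool so its y axis lies along bath x, then move over.

Call:
jog_arm([
  [50, 0, 0, 0, 0, 0, 0.98],
  [50, 0, 0, 0, 0, 0, 0.98],
  [50, 0, 0, 0, 0, 0, 0.98],
  [50, 0, 0, 0, 0, 0, 0.98],
  [50, 0, 0, 0, 0, 0, 0.98],
  [50, 0, 0, 0, 0, 0, 0.98],
  [50, 0, 0, 0, 0, 0, 0.98],
  [50, 0, 0, 0, 0, 0, 0.98],
  [50, 0, 0, 0, 0, 0, 0.98],
  [50, 0, 0, 0, 0, 0, 0.98],
  [50, 0, 0, 0, 0, 0, 0.98],
  [50, 0, 0, 0, 0, 0, 0],
  [50, 0, 0, 0, 0, 0, 0],
], grip_force=20)

```text
t: 2.58
ee_pos: [254.6, 598.0, 226.7]
ee_rot: [[-0.042, 0.999, 0.0], [0.999, 0.042, -0.0], [-0.0, 0.0, -1.0]]
ft_force: [-0.4, -0.3, -0.4]
gripper_width: 50.3
gripper_force: 0.0
```

Call:
jog_arm([
  [50, -0.888, 0.362, 0, 0, 0, 0],
  [50, -0.888, 0.362, 0, 0, 0, 0],
  [50, -0.888, 0.362, 0, 0, 0, 0],
  [50, -0.888, 0.362, 0, 0, 0, 0],
  [50, -0.888, 0.362, 0, 0, 0, 0],
  [50, -0.888, 0.362, 0, 0, 0, 0],
  [50, -0.888, 0.362, 0, 0, 0, 0],
  [50, -0.888, 0.362, 0, 0, 0, 0],
  [50, -0.888, 0.362, 0, 0, 0, 0],
  [50, -0.888, 0.362, 0, 0, 0, 0],
  [50, -0.888, 0.362, 0, 0, 0, 0],
  [50, -0.888, 0.362, 0, 0, 0, 0],
  [50, -0.888, 0.362, 0, 0, 0, 0],
  [50, -0.888, 0.362, 0, 0, 0, 0],
  [50, 0, 0, 0, 0, 0, 0],
  [50, 0, 0, 0, 0, 0, 0],
  [50, 0, 0, 0, 0, 0, 0],
])

```text
t: 4.0
ee_pos: [476.6, 109.4, 226.7]
ee_rot: [[-0.041, 0.999, -0.0], [0.999, 0.041, 0.0], [0.0, -0.0, -1.0]]
ft_force: [-0.3, 0.1, -0.3]
gripper_width: 49.8
gripper_force: 0.0
```

Call:
jog_arm([
  [50, 0, 0.03, 0.6, 0, 0, 0],
  [50, 0, 0, 0.6, 0, 0, 0],
  [50, 0, 0, 0.5, 0, 0, 0],
  [50, 0, 0, 0.4, 0, 0, 0],
  [50, 0, 0, 0.27, 0, 0, 0],
  [50, 0, 0, 0, 0, 0, 0],
  [50, 0, 0, 0, 0, 0, 0],
  [0, 0, 0, 0, 0, 0, 0],
  [0, 0, 0, 0, 0, 0, 0],
  [0, 0, 0, 0, 0, 0, 0],
  [0, 0, 0, 0, 0, 0, 0],
  [0, 0, 0, 0, 0, 0, 0],
  [0, 0, 0, 0, 0, 0, 0],
  [0, 0, 0, 0, 0, 0, 0],
  [0, 0, 0, 0, 0, 0, 0],
])

```text
t: 5.25
ee_pos: [477.9, 109.1, 132.1]
ee_rot: [[-0.039, 0.999, -0.0], [0.999, 0.039, 0.0], [0.0, -0.0, -1.0]]
ft_force: [-1.1, -0.4, 2.5]
gripper_width: 11.6
gripper_force: 20.0
```

The bar is gripped at 11.6 mm. Now the test pull.

Call:
jog_arm([
  [0, 0, 0, -0.06, 0, 0, 0],
  [0, 0, 0, -0.06, 0, 0, 0],
  [0, 0, 0, -0.06, 0, 0, 0],
  [0, 0, 0, -0.06, 0, 0, 0],
  [0, 0, 0, -0.06, 0, 0, 0],
  [0, 0, 0, -0.06, 0, 0, 0],
  [0, 0, 0, 0, 0, 0, 0],
  [0, 0, 0, 0, 0, 0, 0],
])

```text
t: 5.92
ee_pos: [480.8, 109.1, 145.8]
ee_rot: [[-0.039, 0.999, 0.005], [0.999, 0.039, 0.001], [0.0, 0.005, -1.0]]
ft_force: [12.2, 1.5, -19.3]
gripper_width: 11.1
gripper_force: 20.0
```

Call:
jog_arm([
  [0, 0, 0.06, 0, 0, 0, 0],
  [0, 0, 0, -0.05, 0, 0, 0],
  [0, 0, 0, 0, 0, 0, 0],
  [0, 0, 0, 0, 0, 0, 0],
])

```text
t: 6.25
ee_pos: [480.9, 109.1, 146.6]
ee_rot: [[-0.039, 0.999, 0.001], [0.999, 0.039, -0.0], [-0.0, 0.001, -1.0]]
ft_force: [10.1, 1.2, -21.2]
gripper_width: 11.1
gripper_force: 20.0
```

```bash
python3 - <<'E'
from h import *
import cv2
f=viewer.grab_frame("side");cv2.imwrite("pics/pull.png",cv2.resize(f["image"][175:315,250:430,::-1],None,fx=4,fy=4,interpolation=cv2.INTER_CUBIC))
print(status.observe()["ft_force"])
E
```

```text
[ 10.47779215   1.07520602 -21.97762679]
```

View pics/pull.png

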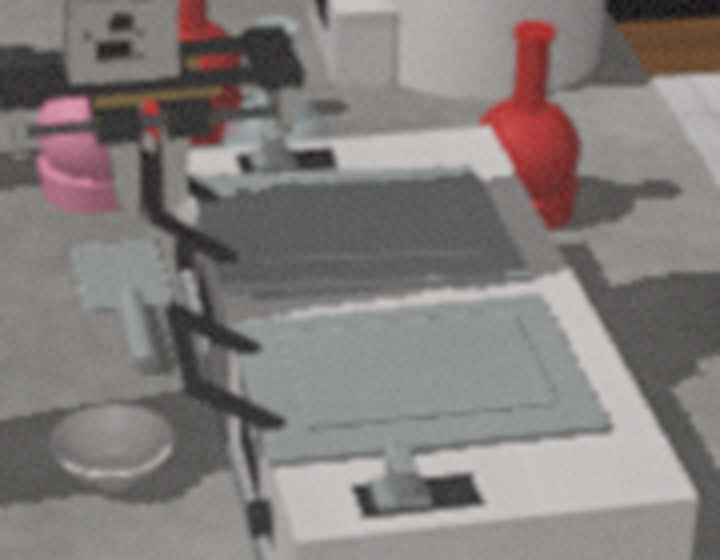

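The picture shows the cover's front barely raised. It takes 22 N and does not follow, so it is caught. I'll lower it, let go and rise.

Call:
jog_arm([
  [0, 0, 0, 0.1, 0, 0, 0],
  [0, 0, -0.03, 0.1, 0, 0, 0],
  [0, 0, -0.03, 0.1, 0, 0, 0],
  [0, 0, 0, 0.1, 0, 0, 0],
  [0, 0, 0, 0, 0, 0, 0],
  [50, 0, 0, 0, 0, 0, 0],
  [50, 0, 0, 0, 0, 0, 0],
  [50, 0, 0, 0, 0, 0, 0],
  [50, 0, 0, 0, 0, 0, 0],
  [50, 0, 0, 0, 0, 0, 0],
  [50, 0, 0, -0.3, 0, 0, 0],
  [50, 0, 0, -0.6, 0, 0, 0],
  [50, 0, 0, -0.8, 0, 0, 0],
  [50, 0, 0, 0, 0, 0, 0],
  [50, 0, 0, 0, 0, 0, 0],
])

```text
t: 7.55
ee_pos: [479.5, 109.5, 202.3]
ee_rot: [[-0.039, 0.999, 0.004], [0.999, 0.039, 0.001], [0.001, 0.004, -1.0]]
ft_force: [-0.7, 0.3, 0.0]
gripper_width: 50.0
gripper_force: 0.0
```

Call:
jog_arm([
  [50, 0.695, 0.652, 0, 0, 0, 0],
  [50, 0.695, 0.652, 0, 0, 0, 0],
  [50, 0.695, 0.652, 0, 0, 0, 0],
  [50, 0.695, 0.652, 0, 0, 0, 0],
  [50, 0, 0, 0, 0, 0, 0],
  [50, 0, 0, 0, 0, 0, 0],
  [50, 0, 0, 0.6, 0, 0, 0],
  [50, 0, 0, 0.6, 0, 0, 0],
  [50, 0, 0, 0.5, 0, 0, 0],
  [50, 0, 0, 0.3, 0, 0, 0],
  [50, 0, 0, 0.05, 0, 0, 0],
  [50, 0, 0, 0, 0, 0, 0],
  [50, 0, 0, 0, 0, 0, 0],
])

```text
t: 8.63
ee_pos: [578.4, 224.0, 119.3]
ee_rot: [[-0.039, 0.999, 0.001], [0.999, 0.039, 0.0], [0.0, 0.001, -1.0]]
ft_force: [0.9, 0.6, 0.3]
gripper_width: 50.2
gripper_force: 0.0
```

Call:
jog_arm([
  [0, 0, 0, 0, 0, 0, 0],
  [0, 0, 0, 0, 0, 0, 0],
  [0, 0, 0, 0, 0, 0, 0],
  [0, 0, 0, 0, 0, 0, 0],
  [0, 0, 0, 0, 0, 0, 0],
  [0, 0, 0, 0, 0, 0, 0],
  [0, 0, 0, 0, 0, 0, 0],
], grip_force=12)

```text
t: 9.22
ee_pos: [578.7, 224.4, 118.6]
ee_rot: [[-0.039, 0.999, 0.002], [0.999, 0.039, 0.0], [0.0, 0.002, -1.0]]
ft_force: [2.3, 0.1, -1.7]
gripper_width: 14.2
gripper_force: 12.0
```

Pinched at 14.2 mm, which is the knob's thickness. I'll slide it about 22 mm towards the back to reach the stop.

Call:
jog_arm([
  [0, 0, 0.1, 0, 0, 0, 0],
  [0, 0, 0.1, 0, 0, 0, 0],
  [0, 0, 0.1, 0, 0, 0, 0],
  [0, 0, 0.1, 0, 0, 0, 0],
  [0, 0, 0.06, 0, 0, 0, 0],
  [0, 0, 0.05, 0, 0, 0, 0],
  [0, 0, 0.05, 0, 0, 0, 0],
  [0, 0, 0, 0, 0, 0, 0],
  [0, 0, 0, 0, 0, 0, 0],
])

```text
t: 9.97
ee_pos: [598.8, 225.1, 118.6]
ee_rot: [[-0.039, 0.999, -0.003], [0.999, 0.039, -0.001], [-0.0, -0.003, -1.0]]
ft_force: [-6.9, -1.8, 9.2]
gripper_width: 14.2
gripper_force: 12.0
```

Call:
jog_arm([
  [0, 0, 0.05, 0, 0, 0, 0],
  [0, 0, 0.05, 0, 0, 0, 0],
  [0, 0, 0, 0, 0, 0, 0],
  [0, 0, 0, 0, 0, 0, 0],
])

```text
t: 10.3
ee_pos: [598.9, 225.2, 118.3]
ee_rot: [[-0.04, 0.999, -0.011], [0.999, 0.04, -0.002], [-0.002, -0.011, -1.0]]
ft_force: [-17.8, -3.4, 17.4]
gripper_width: 14.3
gripper_force: 12.0
```

Call:
jog_arm([
  [0, 0, -0.06, 0, 0, 0, 0],
  [0, 0, -0.05, 0, 0, 0, 0],
  [50, 0, 0, 0, 0, 0, 0],
  [50, 0, 0, 0, 0, 0, 0],
  [50, 0, 0, 0, 0, 0, 0],
  [50, 0, 0, 0, 0, 0, 0],
  [50, 0, 0, 0, 0, 0, 0],
  [50, 0, 0, -0.4, 0, 0, 0],
  [50, 0, 0, -0.8, 0, 0, 0],
  [50, 0, 0, -0.8, 0, 0, 0],
  [50, 0, 0, 0, 0, 0, 0],
  [50, 0, 0, 0, 0, 0, 0],
])

```text
t: 11.3
ee_pos: [601.8, 225.8, 200.9]
ee_rot: [[-0.039, 0.999, 0.005], [0.999, 0.039, 0.002], [0.002, 0.005, -1.0]]
ft_force: [0.6, 0.0, -0.2]
gripper_width: 50.1
gripper_force: 0.0
```

```bash
python3 - <<'E'
from h import *
o=status.observe();d=o["ee_rot"].T@(np.array([478,109.2,132])-o["ee_pos"])/40;print(o["ee_pos"],d,o["ft_force"])
E
```

```text
[601.75836637 225.7650219  200.92809014] [-2.79475384 -3.21361721  1.70180857] [ 0.55786509  0.04929428 -0.16836439]
```

Call:
jog_arm([
  [50, -0.56, -0.643, 0, 0, 0, 0],
  [50, -0.56, -0.643, 0, 0, 0, 0],
  [50, -0.56, -0.643, 0, 0, 0, 0],
  [50, -0.56, -0.643, 0, 0, 0, 0],
  [50, -0.56, -0.643, 0, 0, 0, 0],
  [50, 0, 0, 0, 0, 0, 0],
  [50, 0, 0, 0, 0, 0, 0],
  [50, 0, 0, 0.6, 0, 0, 0],
  [50, 0, 0, 0.6, 0, 0, 0],
  [50, 0, 0, 0.4, 0, 0, 0],
  [50, 0, 0, 0.1, 0, 0, 0],
  [50, 0, 0, 0, 0, 0, 0],
  [50, 0, 0, 0, 0, 0, 0],
])

```text
t: 12.38
ee_pos: [476.3, 108.8, 130.3]
ee_rot: [[-0.04, 0.999, -0.0], [0.999, 0.04, 0.0], [0.0, -0.0, -1.0]]
ft_force: [0.5, 0.4, 1.0]
gripper_width: 49.9
gripper_force: 0.0
```

Call:
jog_arm([
  [0, 0, 0, 0, 0, 0, 0],
  [0, 0, 0, 0, 0, 0, 0],
  [0, 0, 0, 0, 0, 0, 0],
  [0, 0, 0, 0, 0, 0, 0],
  [0, 0, 0, 0, 0, 0, 0],
  [0, 0, 0, 0, 0, 0, 0],
  [0, 0, 0, 0, 0, 0, 0],
], grip_force=25)

```text
t: 12.97
ee_pos: [478.0, 108.3, 131.0]
ee_rot: [[-0.039, 0.999, 0.005], [0.999, 0.039, 0.001], [0.001, 0.005, -1.0]]
ft_force: [5.7, 0.6, -3.8]
gripper_width: 11.3
gripper_force: 25.0
```

Call:
jog_arm([
  [0, 0, 0.01, -0.06, 0, 0, 0],
  [0, 0, 0.01, -0.06, 0, 0, 0],
  [0, 0, 0.01, -0.06, 0, 0, 0],
  [0, 0, 0.01, -0.06, 0, 0, 0],
  [0, 0, 0.01, -0.06, 0, 0, 0],
  [0, 0, 0.01, -0.06, 0, 0, 0],
  [0, 0, 0.01, -0.06, 0, 0, 0],
  [0, 0, 0, 0, 0, 0, 0],
  [0, 0, 0, 0, 0, 0, 0],
])

```text
t: 13.72
ee_pos: [481.9, 108.5, 147.9]
ee_rot: [[-0.039, 0.999, 0.007], [0.999, 0.039, 0.001], [0.001, 0.007, -1.0]]
ft_force: [7.9, 0.8, -5.5]
gripper_width: 10.7
gripper_force: 25.0
```

The cover now lifts freely, 17 mm at about 5 N. I'll work out the arc to 40°.

```bash
python3 - <<'E'
from h import *
th=np.linspace(.07,.70,19); a=np.arctan2(45,-240)-th
x,z=244.2*np.cos(a),244.2*np.sin(a)
print(np.c_[np.diff(x),-np.diff(z)].round(2).tolist()); print((np.c_[np.diff(x),-np.diff(z)]/40).round(3).tolist(), x[-1]+240+478, z[-1]+105-19)
E
```

```text
[[2.3, -8.23], [2.59, -8.14], [2.87, -8.05], [3.15, -7.94], [3.43, -7.83], [3.7, -7.7], [3.97, -7.57], [4.23, -7.43], [4.49, -7.27], [4.74, -7.11], [4.99, -6.94], [5.23, -6.76], [5.46, -6.58], [5.69, -6.38], [5.91, -6.18], [6.12, -5.97], [6.32, -5.75], [6.52, -5.53]]
[[0.058, -0.206], [0.065, -0.204], [0.072, -0.201], [0.079, -0.199], [0.086, -0.196], [0.093, -0.193], [0.099, -0.189], [0.106, -0.186], [0.112, -0.182], [0.118, -0.178], [0.125, -0.174], [0.131, -0.169], [0.136, -0.164], [0.142, -0.16], [0.148, -0.154], [0.153, -0.149], [0.158, -0.144], [0.163, -0.138]] 563.41647218039 275.04383863761296
```

Call:
jog_arm([
  [0, 0, 0.1, -0.2, 0, 0, 0],
  [0, 0, 0.07, -0.2, 0, 0, 0],
  [0, 0, 0.07, -0.2, 0, 0, 0],
  [0, 0, 0.08, -0.2, 0, 0, 0],
  [0, 0, 0.085, -0.195, 0, 0, 0],
  [0, 0, 0.095, -0.195, 0, 0, 0],
  [0, 0, 0.1, -0.19, 0, 0, 0],
  [0, 0, 0.105, -0.185, 0, 0, 0],
  [0, 0, 0.11, -0.18, 0, 0, 0],
  [0, 0, 0, 0, 0, 0, 0],
  [0, 0, 0, 0, 0, 0, 0],
])

```text
t: 14.63
ee_pos: [511.0, 109.5, 217.0]
ee_rot: [[-0.039, 0.999, -0.0], [0.999, 0.039, -0.0], [-0.0, -0.0, -1.0]]
ft_force: [3.2, -0.1, -5.3]
gripper_width: 10.9
gripper_force: 25.0
```

Call:
jog_arm([
  [0, 0, 0.12, -0.18, 0, 0, 0],
  [0, 0, 0.125, -0.175, 0, 0, 0],
  [0, 0, 0.13, -0.17, 0, 0, 0],
  [0, 0, 0.135, -0.165, 0, 0, 0],
  [0, 0, 0.14, -0.16, 0, 0, 0],
  [0, 0, 0.15, -0.155, 0, 0, 0],
  [0, 0, 0.15, -0.15, 0, 0, 0],
  [0, 0, 0.16, -0.145, 0, 0, 0],
  [0, 0, 0.165, -0.14, 0, 0, 0],
  [0, 0, 0, 0, 0, 0, 0],
  [0, 0, 0, 0, 0, 0, 0],
  [0, 0, 0, 0, 0, 0, 0],
])

```text
t: 15.63
ee_pos: [561.0, 111.3, 276.0]
ee_rot: [[-0.039, 0.999, -0.003], [0.999, 0.039, -0.0], [-0.0, -0.003, -1.0]]
ft_force: [-8.9, -1.7, 5.5]
gripper_width: 11.1
gripper_force: 25.0
```

```bash
python3 - <<'E'
from h import *
import cv2
f=viewer.grab_frame("side");cv2.imwrite("pics/up.png",cv2.resize(f["image"][115:315,200:440,::-1],None,fx=3,fy=3,interpolation=cv2.INTER_CUBIC))
o=status.observe();p=o["ee_pos"];h=np.array([717.7,118.2,105]);dx=(p-h)@[.9993,.037,0];dz=p[2]+19-105
print(p,o["ft_force"],"angle",np.degrees(np.arctan2(45,-240)-np.arctan2(dz,dx)),np.hypot(dx,dz))
E
```

```text
[560.95005923 111.35561041 275.96637583] [-8.62929791 -1.69371777  5.64237578] angle 39.82700329341535 246.37934406337473
```

View pics/up.png

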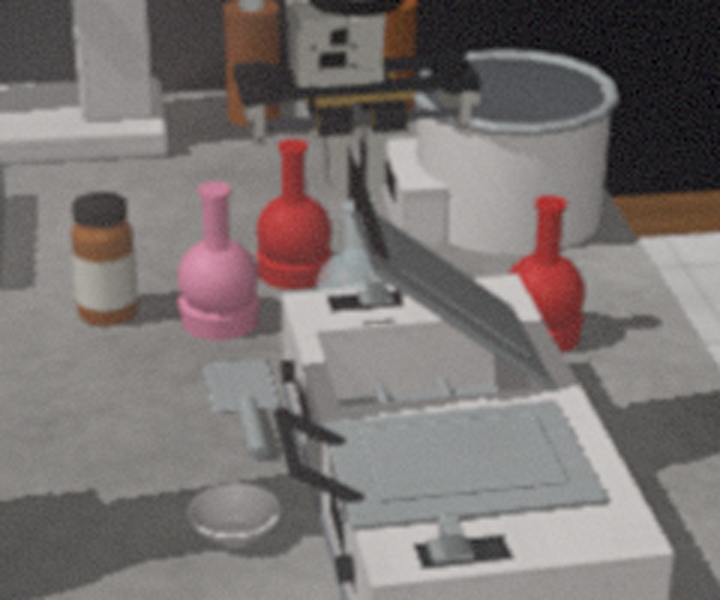

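The left cover stands at about 40° in the gripper, with its bar near crop (360,180). The left catch is at the back, and the right cover and the bystanders are untouched. I'll ease the small residual push and hand in.

Call:
jog_arm([
  [0, 0, -0.05, 0, 0, 0, 0],
  [0, 0, 0, 0, 0, 0, 0],
  [0, 0, 0, 0, 0, 0, 0],
  [0, 0, 0, 0, 0, 0, 0],
  [0, 0, 0, 0, 0, 0, 0],
  [0, 0, 0, 0, 0, 0, 0],
])

```text
t: 16.18
ee_pos: [559.6, 111.3, 274.9]
ee_rot: [[-0.039, 0.999, -0.001], [0.999, 0.039, -0.0], [-0.0, -0.001, -1.0]]
ft_force: [-5.5, -1.4, 2.8]
gripper_width: 11.2
gripper_force: 25.0
```

```bash
python3 -c "
from station import r
print(r.close_job())"
```

```text
the job is handed in; nothing more can be done
None
```

The job is handed in (no verdict returned): the left cover, beside the clear flask, was caught on the first pull, so I slid its catch fully back, pulled again, and the gripper now holds it up at about 40°.

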